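# Load the transport rack with specimen containers in reverse order

### The job

Move the four specimen containers from the cups of the desk tray into the wells of the white transport rack, in reverse order, since the lab unloads from the other end: the one that stands farthest to the robot's left on the tray goes into the rack's rightmost well, the next one into the well beside it, and so on, so that the rightmost ends up in the leftmost well. Keep every container upright all the time, stand each one fully down on the floor of its well, and do not knock over the bottle of hand sanitiser.

Things in the scene. Friction and masses are not known exactly. Their poses are not given: they have to be found in the camera images.
- tall_mid (a point): Specimen container 'tall': straight container with a flat grey screw cap 36 mm wide and 14 mm high. Upright round white plastic body 32 mm in diameter from its flat foot up to 64 mm, 78 mm tall in all, about 50 g. The point lies on its axis, half-way up (39 mm above its foot); z is its axis, upward. It starts standing in cup_a.
- wide_mid (a point): Specimen container 'wide': the shortest container, with a flat grey screw cap 44 mm wide (wider than the body) and 12 mm high. Upright round white plastic body 32 mm in diameter from its flat foot up to 52 mm, 64 mm tall in all, about 50 g. The point lies on its axis, half-way up (32 mm above its foot); z is its axis, upward. It starts standing in cup_b.
- dome_mid (a point): Specimen container 'dome': container whose grey cap is a half-ball, 32 mm wide and 16 mm high. Upright round white plastic body 32 mm in diameter from its flat foot up to 54 mm, 70 mm tall in all, about 50 g. The point lies on its axis, half-way up (35 mm above its foot); z is its axis, upward. It starts standing in cup_c.
- neck_mid (a point): Specimen container 'neck': container with a flat shoulder 52 mm above its foot and on it a thin neck with a small grey cap 20 mm wide. Upright round white plastic body 32 mm in diameter from its flat foot up to 52 mm, 76 mm tall in all, about 50 g. The point lies on its axis, half-way up (38 mm above its foot); z is its axis, upward. It starts standing in cup_d.
- cup_a: Fixed black plastic cup of the desk tray in which container 'tall' stands at the start (the four cups look alike; they stand in one row, 72 mm apart, on a flat aluminium tray 74 x 290 x 3 mm, and which cup is where varies). Outside 54 mm, inside 46 mm or more across, 14 mm high, floor 4 mm thick. Origin: centre of its underside, 3 mm above the table; its y axis runs along the row, towards the robot's left, its x axis across it.
- cup_b: Fixed black plastic cup of the desk tray in which container 'wide' stands at the start (the four cups look alike; they stand in one row, 72 mm apart, on a flat aluminium tray 74 x 290 x 3 mm, and which cup is where varies). Outside 54 mm, inside 46 mm or more across, 14 mm high, floor 4 mm thick. Origin: centre of its underside, 3 mm above the table; its y axis runs along the row, towards the robot's left, its x axis across it.
- cup_c: Fixed black plastic cup of the desk tray in which container 'dome' stands at the start (the four cups look alike; they stand in one row, 72 mm apart, on a flat aluminium tray 74 x 290 x 3 mm, and which cup is where varies). Outside 54 mm, inside 46 mm or more across, 14 mm high, floor 4 mm thick. Origin: centre of its underside, 3 mm above the table; its y axis runs along the row, towards the robot's left, its x axis across it.
- cup_d: Fixed black plastic cup of the desk tray in which container 'neck' stands at the start (the four cups look alike; they stand in one row, 72 mm apart, on a flat aluminium tray 74 x 290 x 3 mm, and which cup is where varies). Outside 54 mm, inside 46 mm or more across, 14 mm high, floor 4 mm thick. Origin: centre of its underside, 3 mm above the table; its y axis runs along the row, towards the robot's left, its x axis across it.
- rack: Fixed transport rack: white block 74 mm (its x) by 290 mm (its y) and 14 mm high with a row of four round wells, 48 mm in diameter and 10 mm deep (floor 4 mm above the table), centred at x = 0 and y = +108, +36, -36, -108 mm in its frame. Origin: centre of its underside, on the table; its y axis runs along the row, towards the robot's left.
- sanitiser_mid (a point): Pump bottle of hand sanitiser, loose, clear with a white pump, 60 mm in diameter, 163 mm tall; bystander beyond the racks. The point lies on its axis, 80 mm above its foot; z is its axis, upward.
There are look-alikes about, which are no part of the job. Leave any blue look-alike of the cup_d alone.

How it is judged:
At the end, for the whole second after the job is handed in: All four containers stand at rest in the wells of the rack, one in each, foot on the floor of the well (within 4 mm), within 15 mm of the well row's line and upright (within 0.12 rad), and their order along the rack is the reverse of the order of their starting cups on the tray (x of tall_mid in the frame of rack between -0.015 and 0.015 m and y of tall_mid in the frame of rack between -0.123 and 0.123 m and z of tall_mid in the frame of rack between 0.039 and 0.047 m and angle between each of tall_mid, wide_mid, dome_mid, neck_mid's own z axis and vertical below 0.12 rad and linear speed of each of tall, wide, dome, neck below 0.02 m/s and x of wide_mid in the frame of rack between -0.015 and 0.015 m and y of wide_mid in the frame of rack between -0.123 and 0.123 m and z of wide_mid in the frame of rack between 0.032 and 0.04 m and x of dome_mid in the frame of rack between -0.015 and 0.015 m and y of dome_mid in the frame of rack between -0.123 and 0.123 m and z of dome_mid in the frame of rack between 0.035 and 0.043 m and x of neck_mid in the frame of rack between -0.015 and 0.015 m and y of neck_mid in the frame of rack between -0.123 and 0.123 m and z of neck_mid in the frame of rack between 0.038 and 0.046 m and ((y of cup_b in the frame of cup_a above 0 m and ((y of wide_mid in the frame of rack below -0.072 m and y of tall_mid in the frame of rack above -0.072 m) or (y of wide_mid in the frame of rack below 0 m and y of tall_mid in the frame of rack above 0 m) or (y of wide_mid in the frame of rack below 0.072 m and y of tall_mid in the frame of rack above 0.072 m))) or (y of cup_b in the frame of cup_a below 0 m and ((y of tall_mid in the frame of rack below -0.072 m and y of wide_mid in the frame of rack above -0.072 m) or (y of tall_mid in the frame of rack below 0 m and y of wide_mid in the frame of rack above 0 m) or (y of tall_mid in the frame of rack below 0.072 m and y of wide_mid in the frame of rack above 0.072 m)))) and ((y of cup_c in the frame of cup_a above 0 m and ((y of dome_mid in the frame of rack below -0.072 m and y of tall_mid in the frame of rack above -0.072 m) or (y of dome_mid in the frame of rack below 0 m and y of tall_mid in the frame of rack above 0 m) or (y of dome_mid in the frame of rack below 0.072 m and y of tall_mid in the frame of rack above 0.072 m))) or (y of cup_c in the frame of cup_a below 0 m and ((y of tall_mid in the frame of rack below -0.072 m and y of dome_mid in the frame of rack above -0.072 m) or (y of tall_mid in the frame of rack below 0 m and y of dome_mid in the frame of rack above 0 m) or (y of tall_mid in the frame of rack below 0.072 m and y of dome_mid in the frame of rack above 0.072 m)))) and ((y of cup_c in the frame of cup_b above 0 m and ((y of dome_mid in the frame of rack below -0.072 m and y of wide_mid in the frame of rack above -0.072 m) or (y of dome_mid in the frame of rack below 0 m and y of wide_mid in the frame of rack above 0 m) or (y of dome_mid in the frame of rack below 0.072 m and y of wide_mid in the frame of rack above 0.072 m))) or (y of cup_c in the frame of cup_b below 0 m and ((y of wide_mid in the frame of rack below -0.072 m and y of dome_mid in the frame of rack above -0.072 m) or (y of wide_mid in the frame of rack below 0 m and y of dome_mid in the frame of rack above 0 m) or (y of wide_mid in the frame of rack below 0.072 m and y of dome_mid in the frame of rack above 0.072 m)))) and ((y of cup_d in the frame of cup_a above 0 m and ((y of neck_mid in the frame of rack below -0.072 m and y of tall_mid in the frame of rack above -0.072 m) or (y of neck_mid in the frame of rack below 0 m and y of tall_mid in the frame of rack above 0 m) or (y of neck_mid in the frame of rack below 0.072 m and y of tall_mid in the frame of rack above 0.072 m))) or (y of cup_d in the frame of cup_a below 0 m and ((y of tall_mid in the frame of rack below -0.072 m and y of neck_mid in the frame of rack above -0.072 m) or (y of tall_mid in the frame of rack below 0 m and y of neck_mid in the frame of rack above 0 m) or (y of tall_mid in the frame of rack below 0.072 m and y of neck_mid in the frame of rack above 0.072 m)))) and ((y of cup_d in the frame of cup_b above 0 m and ((y of neck_mid in the frame of rack below -0.072 m and y of wide_mid in the frame of rack above -0.072 m) or (y of neck_mid in the frame of rack below 0 m and y of wide_mid in the frame of rack above 0 m) or (y of neck_mid in the frame of rack below 0.072 m and y of wide_mid in the frame of rack above 0.072 m))) or (y of cup_d in the frame of cup_b below 0 m and ((y of wide_mid in the frame of rack below -0.072 m and y of neck_mid in the frame of rack above -0.072 m) or (y of wide_mid in the frame of rack below 0 m and y of neck_mid in the frame of rack above 0 m) or (y of wide_mid in the frame of rack below 0.072 m and y of neck_mid in the frame of rack above 0.072 m)))) and ((y of cup_d in the frame of cup_c above 0 m and ((y of neck_mid in the frame of rack below -0.072 m and y of dome_mid in the frame of rack above -0.072 m) or (y of neck_mid in the frame of rack below 0 m and y of dome_mid in the frame of rack above 0 m) or (y of neck_mid in the frame of rack below 0.072 m and y of dome_mid in the frame of rack above 0.072 m))) or (y of cup_d in the frame of cup_c below 0 m and ((y of dome_mid in the frame of rack below -0.072 m and y of neck_mid in the frame of rack above -0.072 m) or (y of dome_mid in the frame of rack below 0 m and y of neck_mid in the frame of rack above 0 m) or (y of dome_mid in the frame of rack below 0.072 m and y of neck_mid in the frame of rack above 0.072 m))))); the robot touches nothing.
It fails at once if a container is tipped (more than 0.6 rad from upright) (angle between any of tall_mid, wide_mid, dome_mid, neck_mid's own z axis and vertical above 0.6 rad).
It fails at once if the sanitiser bottle is knocked over (more than 0.5 rad from upright) (angle between sanitiser_mid's own z axis and vertical above 0.5 rad).
It also fails if it takes over 99 s, if anything falls off the work surface, if the arm or the gripper's body presses on something with over 40 N, if the wrist force passes 120 N, or if a joint passes its speed limit or range.

### The arm

A 6-joint arm with a two-finger parallel gripper is mounted at the origin on the work surface. World frame = base frame: x ahead of the robot, y to its left, z up, the work surface at z = 0. Lengths are in m, angles in rad, forces in N, time in s.
With the tool pointing down it reaches from about 0.375 to 0.9 m from the base axis. Payload 3.1 kg.
Tool frame: the origin (TCP) lies midway between the tips of the shut fingers; the grasp point (between the pads) lies env.grasp_offset behind it (env.grasp_offset is the distance from the TCP to the grasp point, in m); z points along the fingers, y is the line along which they close (so a half turn about z gives the same grasp; the last joint's range is limited). The gripper opens to 87 mm and grips with 3 to 60 N. Pads are 19 mm wide; open, the fingers measure 117 mm over their backs; the gripper's body (75 mm by 190 mm) begins 51 mm behind the grasp point.
Start: joints at [-1.359, 0.527, 1.433, -0, 1.181, -0.178], TCP at [0.238, -0.578, 0.223] pointing down, gripper open.
Joint ranges: [-3.08, 3.08], [-0.75, 2.2], [0.22, 2.44], [-1.43, 4.57], [0, 2.65], [-2.85, 2.85]. Speed limits (rad/s): [2.79, 2.79, 3.14, 3.14, 3.14, 3.14].

### API

Orientations are given as a rotation vector (axis times angle).
In Python, from bench import env gives the robot as it stands.
- The arm moves only by the shell command python3 -m crank 'ROWS' [FORCE]. ROWS is JSON, a list of rows, each a list of 5 numbers: the opening, from -1 (shut) to 1 (fully open), so that 0 is half open, then the shift along the tool's x, y, z in mm, then the turn about the tool's z in rad. In form: [[jaw, x, y, z, roll], ...]. A call has exactly 5 rows; each row shifts and turns the commanded pose from where the row before left it, along the tool's axes as they then stand; what a row does not reach is not made up. A row lasts 1/12 s, in which the tool goes at most 41.7 mm and 7.16 degrees, less where a joint would pass 70% of its speed; a pose out of reach is approached as far as the arm can. A call with a gripper value outside its range is refused whole. The fingers move at their own pace and stop on an object; FORCE is the grip in N (left out, the last holds). Time passes only in rows, so rows that do not move let the fingers close, or fill a call up. It gives the time, the measured TCP pose, the force, the opening and the grip force at its end, in the units of the state.
- env.read_state(): the state, without advancing time (a new reading comes with each control period).
- env.snapshot(name): name is "side" or "top"; returns a dict with "color" (420x560x3 uint8, blue, green, red), "fovy" (degrees; the focal length in pixels is half the picture's height over the tangent of half this angle, whatever the lens; pixels are square), "cx", "cy" (the principal point, pixels), "R" (3x3) and "t" (3): a world point X has camera coordinates R X + t. Camera axes: x right, y down, z forward; pixel columns grow to the right and rows downward; lengths in m; the calibration is good to about 2 mm. A picture is of the moment at which its call begins. There is no depth.
- env.hand_in(): hands the job in; it is judged then, once.
Trained networks look in the newest picture that a camera, given by its name, has taken for a name from the list of things; names that differ only in an ending like _2 or _b are one class to them, and where a whole thing is asked for, a point or a joint stands for the part that bears it (a point fixed in the world has none). Each returns a list of dicts, best first, with "conf" (0 to 1); they miss things now and then, are a little off and sometimes report something else, mostly with a low value. They report only what shows in the picture. A call takes as long as a camera call. They do not tell look-alikes from the thing itself.
- env.regions_of(label, camera): "pixels" (420x560 bool, what is visible of it) and "location" ([column, row] in pixels, amid what is visible of it).
The state is a dict: "time": time; "q": joint angles; "qd": joint speeds; "joint_efforts": joint torques, N m; "eef_pos": TCP position; "ee_rot": TCP orientation; "contact_force": force on the tool from outside, world axes, zero at the start; "moment": the same for the moment, N m; "gripper_width": opening from 0.0 (shut) to 1.0 (fully open); "grip_force": force on a finger pad.
Only numpy, scipy, OpenCV 4.12 (cv2) and the standard library are available. Lean on these libraries where they do the work, as an engineer would, in place of code of your own. Each camera call takes 0.05 s, during which the arm holds its last target. There are 200 camera calls.

## Working session

There is one attempt and no reset: what is moved stays moved. The work goes in short steps, Python scripts to look and compute and a shell command to move; the robot and the scene stay as the last step left them, time stands still between calls to the robot, and variables do not carry over. Pictures are saved under pics/ and viewed, at most 14 in all, crops included, and the job is handed in when it is done.

```bash
ls; mkdir -p pics
cat > h.py <<'E'
import numpy as np, cv2
from bench import env
from scipy.spatial.transform import Rotation as Ro
def ray(s,px,z):
    f=210/np.tan(np.radians(s["fovy"])/2); R=np.array(s["R"]);t=np.array(s["t"])
    C=-R.T@t; d=R.T@np.array([(px[0]-s["cx"])/f,(px[1]-s["cy"])/f,1]); return C+d*(z-C[2])/d[2]
def proj(s,X):
    f=210/np.tan(np.radians(s["fovy"])/2); c=np.array(s["R"])@X+np.array(s["t"]); return np.array([f*c[0]/c[2]+s["cx"],f*c[1]/c[2]+s["cy"]])
E
python3 - <<'E'
from h import *
print(env.grasp_offset, env.read_state())
for n in ("top","side"):
    s=env.snapshot(n); cv2.imwrite(f"pics/{n}0.png",s["color"]); print(n,s["fovy"],s["cx"],s["cy"],np.round(-np.array(s["R"]).T@s["t"],3))
    for l,z in (("tall_mid",.046),("wide_mid",.04),("dome_mid",.042),("neck_mid",.045),("cup_a",.01),("rack",.007),("sanitiser_mid",.08)):
        for r in env.regions_of(l,n): print(l,round(r["conf"],2),np.round(r["location"],1),r["pixels"].sum(),np.round(ray(s,r["location"],z),3))
E
```

```text
pics
0.0187 {'time': 0.0, 'q': array([-1.35850505e+00,  5.28453782e-01,  1.43388853e+00, -4.73463522e-05,
        1.18140086e+00, -1.78502285e-01]), 'qd': array([-0.00045128,  0.00018415, -0.00073332,  0.00092556, -0.00165209,
        0.0020288 ]), 'joint_efforts': array([-1.33608879e-03, -4.40036559e+01, -1.76592118e+01,  6.32473198e-02,
        5.81236265e-02, -1.57871523e-04]), 'eef_pos': array([ 0.23793361, -0.57714944,  0.22158363]), 'ee_rot': array([-3.07969632e+00, -6.09568787e-01,  1.25744845e-04]), 'contact_force': array([-0.09187007, -1.0430311 ,  0.39070728]), 'moment': array([-0.03001756,  0.02252281, -0.00260352]), 'grip_force': 0.0, 'gripper_width': 1.00157641315465}
top 42.52679175332315 275.1634051647489 211.5360186679079 [ 0.492 -0.009  1.249]
tall_mid 0.8 [399.8 249. ] 292 [ 0.513 -0.287  0.046]
wide_mid 0.8 [333.9 227.8] 317 [ 0.559 -0.141  0.04 ]
dome_mid 0.64 [303.  223.6] 171 [ 0.567 -0.071  0.042]
neck_mid 0.63 [364.1 237.1] 197 [ 0.538 -0.208  0.045]
cup_a 0.89 [360.9 307.2] 460 [ 0.38  -0.206  0.01 ]
cup_a 0.72 [329.9 172.7] 386 [ 0.688 -0.134  0.01 ]
cup_a 0
[... 483 characters left out ...]
.067  0.046]
wide_mid 0.79 [264.1 261.6] 514 [ 0.557 -0.128  0.04 ]
wide_mid 0.42 [250.3 326.4] 571 [ 0.515 -0.274  0.04 ]
dome_mid 0.79 [267.9 241. ] 331 [ 0.572 -0.075  0.042]
neck_mid 0.87 [258.5 292.6] 413 [ 0.538 -0.206  0.045]
cup_a 0.9 [323.6 265. ] 464 [ 0.689 -0.133  0.01 ]
cup_a 0.68 [187.4 311.6] 525 [ 0.39  -0.209  0.01 ]
cup_a 0.67 [328.6 314.8] 567 [ 0.674 -0.254  0.01 ]
cup_a 0.66 [251.3 343.9] 267 [ 0.514 -0.295  0.01 ]
cup_a 0.62 [176.7 272.4] 429 [ 0.365 -0.11   0.01 ]
cup_a 0.6 [269.3 278. ] 141 [ 0.565 -0.151  0.01 ]
cup_a 0.6 [263.5 309.8] 119 [ 0.545 -0.226  0.01 ]
rack 0.87 [223.6 179.9] 2131 [0.479 0.177 0.007]
sanitiser_mid 0.82 [352.4 193.5] 1367 [0.782 0.01  0.08 ]
```

Run:
```python
import cv2
for n,(a,b,c,d) in dict(top=(100,330,120,430),side=(130,400,130,400)).items():
    i=cv2.imread(f"pics/{n}0.png")[a:b,c:d]; k=min(800/i.shape[1],600/i.shape[0]); cv2.imwrite(f"pics/{n}0c.png",cv2.resize(i,None,fx=k,fy=k,interpolation=cv2.INTER_CUBIC)); print(k)
```

```text
2.5806451612903225
2.2222222222222223
```

View pics/top0c.png

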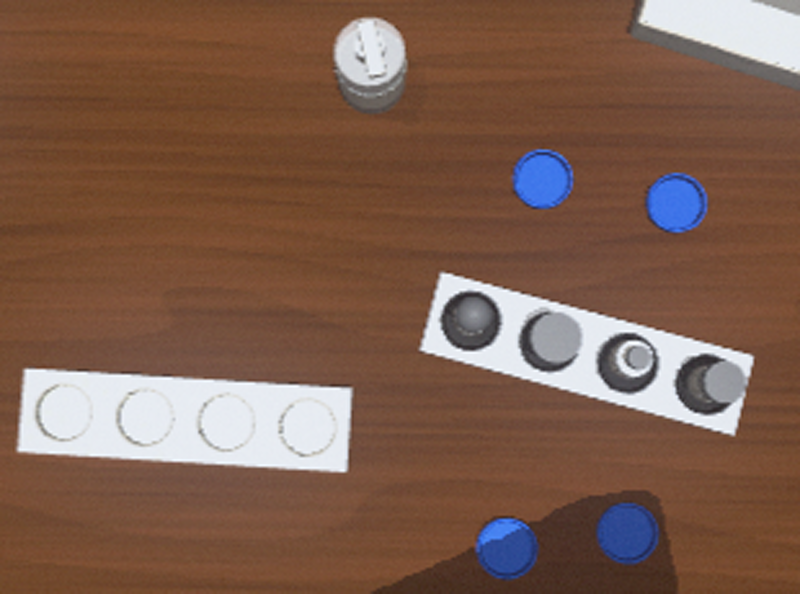

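View pics/side0c.png

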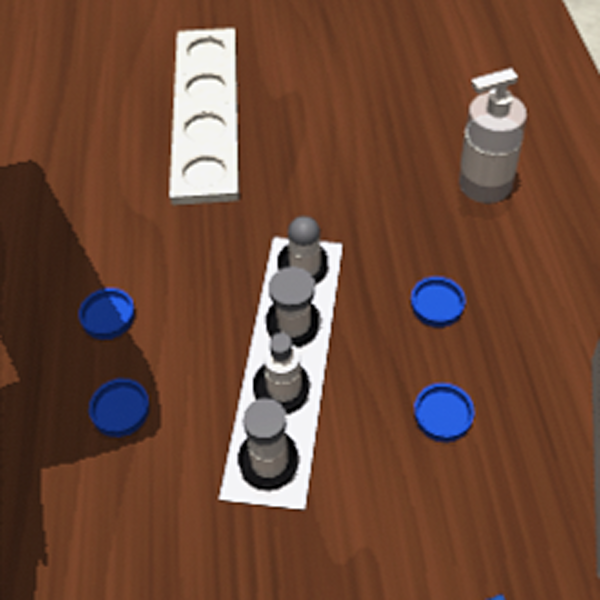

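Both views show the black cups on the tray holding, from the robot's left to right, dome (top crop 471,315), wide (557,340), neck (637,357) and tall (726,382). The empty rack is at (185,420). The only things that could be confused with the cups are four empty blue ones, at crop (543,180), (677,203), (507,548) and (627,533), and I'll leave those alone. Next I'll fit the poses precisely.

```bash
cat > fit.py <<'E'
from h import *
from scipy.optimize import minimize
A=np.linspace(0,2*np.pi,40)
P={"tall":[(0,16),(.064,16),(.064,18),(.078,18)],"wide":[(0,16),(.052,16),(.052,22),(.064,22)],"dome":[(0,16),(.054,16),(.062,13.9),(.067,9),(.070,2)],"neck":[(0,16),(.052,16),(.052,10),(.076,10)]}
def sil(s,name,xy,z0):
    m=np.zeros((420*4,560*4),np.uint8); p=P[name]
    for (a,ra),(b,rb) in zip(p,p[1:]):
        q=np.array([proj(s,np.array([xy[0]+r/1e3*np.cos(t),xy[1]+r/1e3*np.sin(t),z0+z])) for z,r in((a,ra),(b,rb)) for t in A])
        cv2.fillConvexPoly(m,cv2.convexHull(np.round(q*4+1.5).astype(np.int32)),1)
    return cv2.resize(m.astype(np.float32),(560,420),interpolation=cv2.INTER_AREA)
def fit(name,obs,x0,z0=.007):
    # visible part: body below z0+.007 may hide in the cup -> fit IoU on what shows
    def c(x):
        e=0
        for s,m in obs:
            k=sil(s,name,x,z0); e-=np.minimum(k,m).sum()/np.maximum(k,m).sum()
        return e
    r=minimize(c,x0,method="Nelder-Mead",options=dict(initial_simplex=[x0,x0+[.012,0],x0+[0,.012]],xatol=2e-4,fatol=1e-4)); return r.x,r.fun/len(obs)
E
python3 - <<'E'
from fit import *
S={n:env.snapshot(n) for n in("top","side")}
for n,s in S.items():
    hsv=cv2.cvtColor(s["color"],cv2.COLOR_BGR2HSV); m=((hsv[...,1]<45)&(hsv[...,2]>175)).astype(np.uint8)
    for cnt in cv2.findContours(m,0,2)[0]:
        a=cv2.contourArea(cnt)
        if a<1200: continue
        q=cv2.approxPolyDP(cv2.convexHull(cnt),6,True)[:,0].astype(float)
        c=q.mean(0); z=.014 if c[0]<230 else .003
        W=np.array([ray(s,p,z)[:2] for p in q])
        b=cv2.minAreaRect((np.array([ray(s,p,z)[:2] for p in cnt[:,0]])*1000).astype(np.float32))
        print(n,a,c.round(),"rect",np.round(b[0],1),np.round(b[1],1),round(b[2],2)); 
x0=dict(tall=(.513,-.28),wide=(.557,-.135),dome=(.568,-.071),neck=(.538,-.207))
for l in x0:
    for cams in(("top",),("side",),("top","side")):
        o=[]
        for n in cams:
            r=[r for r in env.regions_of(l+"_mid",n) if np.linalg.norm(ray(S[n],r["location"],.045)[:2]-x0[l])<.04]
            if r:o.append((S[n],r[0]["pixels"].astype(np.float32)))
        if o: print(l,cams,*[np.round(v,4) for v in fit(l,o,np.array(x0[l]))])
for k in(1.5,.5,-.5,-1.5): pass
s=S["top"]; i=s["color"][205:275,285:415]; cv2.imwrite("pics/close.png",cv2.resize(i,None,fx=6,fy=6,interpolation=2))
E
```

```text
top 6164.5 [ 28. 362.] rect [250.6 533.2] [255.4 142.2] 3.14
top 4010.5 [191. 262.] rect [477.1 180.9] [290.7  74. ] 87.21
top 3306.0 [347. 236.] rect [ 541.  -175.7] [289.3  73.4] 75.57
top 1232.0 [530. 194.] rect [ 646.3 -601.8] [ 52.1 137.9] 12.55
top 3827.0 [ 58. 120.] rect [804.3 498.7] [207.3 121.1] 23.31
top 4143.0 [418. 100.] rect [ 864.7 -341.8] [216.1 112.9] 72.79
top 26589.0 [280.  26.] rect [1036.2  -13.9] [ 138. 1339.] 0.73
side 6116.0 [432. 334.] rect [ 870.4 -308.7] [223.1 116.2] 72.9
side 2940.5 [258. 297.] rect [ 539.5 -175.1] [290.4  75.2] 75.61
side 1995.0 [222. 180.] rect [475.5 182. ] [290.9  75.6] 87.14
side 2831.0 [140. 106.] rect [222.  567.7] [299.3 202.2] 11.55
side 37983.5 [495. 221.] rect [1216.8  117. ] [1222.6  489.1] 89.97
tall ('top',) [ 0.5151 -0.2803] -0.9384
tall ('side',) [ 0.5136 -0.2805] -0.8988
tall ('top', 'side') [ 0.5148 -0.2803] -0.912
wide ('side',) [ 0.5504 -0.1403] -0.9484
wide ('top', 'side') [ 0.5504 -0.1403] -0.9484
dome ('top',) [ 0.5706 -0.0719] -0.9297
dome ('side',) [ 0.5697 -0.0686] -0.8808
dome ('top', 'side') [ 0.5703 -0.0713] -0.8925
neck ('top',) [ 0.5354 -0.2098] -0.9055
neck ('side',) [ 0.5343 -0.2092] -0.9529
neck ('top', 'side') [ 0.5347 -0.2092] -0.9219
```

View pics/close.png

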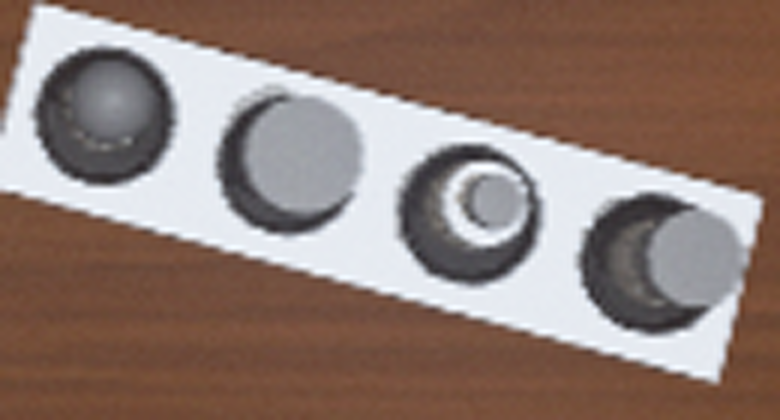

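The close crop confirms the order and the shapes: dome (107,115), wide (290,155), neck (480,205), tall (690,260). The cup row and the container fits agree within 3 mm, and the rack sits at (.4765, .1814) with its row at 87.2°. I'll grip across the row: body for dome and neck, cap for wide and tall. First I turn the tool.

```bash
cat > go.py <<'E'
import sys
from h import *
def D(name,X,yaw):
    s=env.read_state(); R=Ro.from_rotvec(s["ee_rot"]).as_matrix()
    d=R.T@(np.array(X)-s["eef_pos"])*1000
    cur=np.degrees(np.arctan2(R[1,1],R[0,1])); roll=-np.radians((yaw-cur+90)%180-90)
    # shift to be made after the roll is applied
    Rn=R@Ro.from_rotvec([0,0,roll]).as_matrix(); dn=Rn.T@(np.array(X)-s["eef_pos"])*1000
    print(name,"now",d.round(1),"roll",round(roll,3),"after roll",dn.round(1))
C=dict(tall=(.5145,-.2805),neck=(.534,-.2095),wide=(.550,-.1405),dome=(.5695,-.071))
W=dict(dome=(.4712,.0735),wide=(.4747,.1454),neck=(.4783,.2174),tall=(.4818,.2893))
G=dict(dome=.045,neck=.045,wide=.065,tall=.078) # grasp z in cup
def pick(n,up=0): D("pick "+n,[*C[n],G[n]-.0187+up],-14.4)
def place(n,up=0): D("place "+n,[*W[n],G[n]-.003-.0187+up],-2.8)
def st():
    s=env.read_state(); print("t",round(float(s["time"]),2),"pos",s["eef_pos"].round(4),"F",np.round(s["contact_force"],1),"w",round(float(s["gripper_width"])*87,1),"grip",round(float(s["grip_force"]),1),"q",np.round(s["q"],2))
if len(sys.argv)>1:
    st(); globals()[sys.argv[1]](sys.argv[2],float(sys.argv[3]))
E
python3 -m crank '[[1,0,0,0,-0.116],[1,0,0,0,-0.116],[1,0,0,0,-0.116],[1,0,0,0,-0.116],[1,0,0,0,-0.116]]' 20
python3 -m crank '[[1,0,0,0,-0.116],[1,0,0,0,-0.116],[1,0,0,0,-0.116],[1,0,0,0,0],[1,0,0,0,0]]'
python3 go.py pick dome 0.12
```

```text
time: 2.12
eef_pos: [0.2381, -0.5778, 0.2225]
ee_rot: [-2.774, -1.474, -0.0]
contact_force: [-0.7, 0.7, 0.6]
gripper_width: 0.998
grip_force: 0.0
time: 2.53
eef_pos: [0.2381, -0.5778, 0.2225]
ee_rot: [2.486, 1.921, 0.0]
contact_force: [0.2, -0.1, -0.1]
gripper_width: 0.997
grip_force: 0.0
t 2.53 pos [ 0.2381 -0.5778  0.2225] F [ 0.2 -0.1 -0.1] w 86.8 grip 0.0 q [-1.36  0.53  1.43  0.    1.18 -1.1 ]
pick dome now [574.  192.8  76.2] roll -0.004 after roll [573.3 194.9  76.2]
```

```bash
python3 -m crank '[[1,36,12,0,0],[1,36,12,0,0],[1,36,12,0,0],[1,36,12,0,0],[1,36,12,0,0]]' >/dev/null
python3 -m crank '[[1,36,12,0,0],[1,36,12,0,0],[1,36,12,0,0],[1,36,12,0,0],[1,36,12,0,0]]' >/dev/null
python3 -m crank '[[1,36,12,0,0],[1,36,12,15,0],[1,36,12,15,0],[1,36,12,15,0],[1,36,12,15,0]]' >/dev/null
python3 -m crank '[[1,24,10,16,0],[1,0,0,0,0],[1,0,0,0,0],[1,0,0,0,0],[1,0,0,0,0]]'
python3 go.py pick dome 0
```

```text
time: 4.2
eef_pos: [0.5626, -0.0802, 0.1472]
ee_rot: [2.484, 1.921, 0.0]
contact_force: [-0.0, -0.1, -0.3]
gripper_width: 1.002
grip_force: 0.0
t 4.2 pos [ 0.5626 -0.0802  0.1472] F [-0.  -0.1 -0.3] w 87.1 grip 0.0 q [-0.34  0.55  1.65 -0.    0.94 -0.08]
pick dome now [ 10.7   4.2 120.9] roll -0.003 after roll [ 10.7   4.2 120.9]
```

```bash
python3 -m crank '[[1,10.7,4.2,20,0],[1,0,0,25,0],[1,0,0,25,0],[1,0,0,20,0],[1,0,0,16,0]]' >/dev/null
python3 -m crank '[[1,0,0,10,0],[1,0,0,5,0],[1,0,0,0,0],[1,0,0,0,0],[1,0,0,0,0]]'
python3 go.py pick dome 0
python3 -m crank '[[-0.1,0,0,0,0],[-0.3,0,0,0,0],[-0.6,0,0,0,0],[-1,0,0,0,0],[-1,0,0,0,0]]' 15 >/dev/null
python3 -m crank '[[-1,0,0,0,0],[-1,0,0,0,0],[-1,0,0,0,0],[-1,0,0,0,0],[-1,0,0,0,0]]'
python3 go.py pick dome 0
```

```text
time: 5.03
eef_pos: [0.5703, -0.0703, 0.0267]
ee_rot: [2.482, 1.923, 0.002]
contact_force: [0.7, -0.1, 0.0]
gripper_width: 1.001
grip_force: 0.0
t 5.03 pos [ 0.5703 -0.0703  0.0267] F [ 0.7 -0.1  0. ] w 87.1 grip 0.0 q [-0.32  0.75  1.7   0.    0.69 -0.06]
pick dome now [-0.9 -0.6  0.4] roll -0.001 after roll [-0.9 -0.6  0.4]
time: 5.87
eef_pos: [0.5694, -0.0697, 0.0255]
ee_rot: [-2.483, -1.925, 0.0]
contact_force: [0.4, 0.7, -0.8]
gripper_width: 0.365
grip_force: 15.0
t 5.87 pos [ 0.5694 -0.0697  0.0255] F [ 0.4  0.7 -0.8] w 31.8 grip 15.0 q [-0.32  0.75  1.7   0.    0.69 -0.06]
pick dome now [-1.2  0.4 -0.8] roll -0.001 after roll [-1.2  0.4 -0.8]
```

```bash
python3 -m crank '[[-1,0,0,-10,0],[-1,0,0,-20,0],[-1,0,0,-25,0],[-1,0,0,-25,0],[-1,0,0,-20,0]]' >/dev/null
python3 -m crank '[[-1,0,0,0,-0.05],[-1,0,0,0,-0.05],[-1,0,0,0,-0.05],[-1,0,0,0,-0.05],[-1,0,0,0,0]]'
python3 go.py place dome 0.1
```

```text
time: 6.7
eef_pos: [0.5693, -0.0697, 0.1263]
ee_rot: [2.277, 2.164, 0.0]
contact_force: [0.5, -0.5, -0.4]
gripper_width: 0.36
grip_force: 15.0
t 6.7 pos [ 0.5693 -0.0697  0.1263] F [ 0.5 -0.5 -0.4] w 31.3 grip 15.0 q [-0.32  0.59  1.65 -0.    0.9  -0.27]
place dome now [ 138.  -105.3    2.9] roll -0.002 after roll [ 138.2 -105.     2.9]
```

```bash
python3 -m crank '[[-1,15,-11,0,0],[-1,25,-19,0,0],[-1,28,-21,0,0],[-1,28,-22,0,0],[-1,25,-19,0,0]]' >/dev/null
python3 -m crank '[[-1,17,-13,3,0],[-1,0,0,0,0],[-1,0,0,0,0],[-1,0,0,0,0],[-1,0,0,0,0]]'
python3 go.py place dome 0
```

```text
time: 7.53
eef_pos: [0.4734, 0.0727, 0.1229]
ee_rot: [2.279, 2.16, 0.002]
contact_force: [0.7, 0.8, -0.7]
gripper_width: 0.363
grip_force: 15.0
t 7.53 pos [0.4734 0.0727 0.1229] F [ 0.7  0.8 -0.7] w 31.6 grip 15.0 q [-0.08  0.5   1.89 -0.    0.75 -0.03]
place dome now [ 0.7 -2.5 99.6] roll -0.005 after roll [ 0.7 -2.5 99.6]
```

Before lowering, I'll check with both cameras how the held container sits relative to the well.

```bash
python3 -m crank '[[-1,0.7,-2.5,20,0],[-1,0,0,25,0],[-1,0,0,20,0],[-1,0,0,5,0],[-1,0,0,0,0]]'
python3 go.py place dome 0
python3 - <<'E'
from h import *
from go import C,W
a=[]
for n,x in(("top",None),("side",None)):
    s=env.snapshot(n); u=proj(s,np.array([*W["dome"],.04])).astype(int); i=s["color"][max(0,u[1]-50):u[1]+50,u[0]-65:u[0]+65]; a.append(cv2.resize(i,(390,300),interpolation=2))
cv2.imwrite("pics/d1.png",np.hstack(a))
E
```

```text
time: 7.95
eef_pos: [0.4692, 0.0736, 0.0513]
ee_rot: [-2.279, -2.16, 0.003]
contact_force: [0.9, 0.2, -1.0]
gripper_width: 0.359
grip_force: 15.0
t 7.95 pos [0.4692 0.0736 0.0513] F [ 0.9  0.2 -1. ] w 31.2 grip 15.0 q [-0.08  0.63  1.94 -0.    0.57 -0.03]
place dome now [ 0.   2.1 28. ] roll -0.005 after roll [ 0.   2.1 28. ]
```

View pics/d1.png

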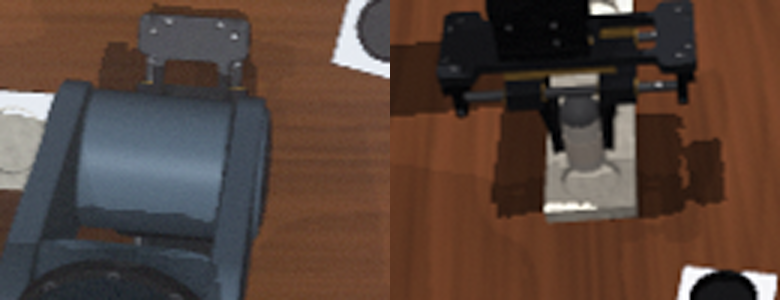

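The side view shows the dome held upright (583,140) and centred over the end well. I'll lower it.

```bash
python3 -m crank '[[-1,0,1,12,0],[-1,0,0,8,0],[-1,0,0,4,0],[-1,0,0,2,0],[-1,0,0,0,0]]'
python3 go.py place dome 0
```

```text
time: 8.47
eef_pos: [0.4703, 0.0743, 0.0266]
ee_rot: [-2.278, -2.163, 0.0]
contact_force: [-0.0, 0.6, -0.3]
gripper_width: 0.363
grip_force: 15.0
t 8.47 pos [0.4703 0.0743 0.0266] F [-0.   0.6 -0.3] w 31.6 grip 15.0 q [-0.08  0.68  1.95  0.    0.51 -0.03]
place dome now [-0.8  1.   3.3] roll -0.003 after roll [-0.8  1.   3.3]
```

```bash
python3 -m crank '[[-1,0,0,1,0],[-1,0,0,1,0],[-1,0,0,1,0],[-1,0,0,0.5,0],[-1,0,0,0,0]]'
python3 go.py place dome 0
```

```text
time: 8.88
eef_pos: [0.4703, 0.0744, 0.0231]
ee_rot: [2.278, 2.163, 0.0]
contact_force: [-0.6, 0.3, -1.1]
gripper_width: 0.363
grip_force: 15.0
t 8.88 pos [0.4703 0.0744 0.0231] F [-0.6  0.3 -1.1] w 31.6 grip 15.0 q [-0.08  0.69  1.95 -0.    0.5  -0.03]
place dome now [-0.8  0.9 -0.2] roll -0.003 after roll [-0.8  0.9 -0.2]
```

```bash
python3 -m crank '[[-1,0,0,0.5,0],[-1,0,0,0.5,0],[-1,0,0,0,0],[-1,0,0,0,0],[-1,0,0,0,0]]' | grep -E "eef|force"
python3 -m crank '[[-0.2,0,0,0,0],[-0.1,0,0,0,0],[0.1,0,0,0,0],[0.5,0,0,0,0],[1,0,0,0,0]]' >/dev/null
python3 -m crank '[[1,0,0,0,0],[1,0,0,0,0],[1,0,0,-20,0],[1,0,0,-30,0],[1,0,0,-40,0]]' 
python3 -m crank '[[1,0,0,-30,0.05],[1,0,0,0,0.05],[1,0,0,0,0.05],[1,0,0,0,0.05],[1,0,0,0,0]]' 
python3 go.py pick wide 0.08
```

```text
eef_pos: [0.4704, 0.0743, 0.0224]
contact_force: [-0.7, -0.7, 5.4]
grip_force: 15.0
time: 10.13
eef_pos: [0.4683, 0.0744, 0.1111]
ee_rot: [-2.275, -2.159, 0.007]
contact_force: [1.0, -0.6, -0.1]
gripper_width: 0.953
grip_force: 0.0
time: 10.55
eef_pos: [0.4702, 0.0744, 0.1424]
ee_rot: [2.483, 1.923, 0.001]
contact_force: [-0.1, -0.3, 0.7]
gripper_width: 1.001
grip_force: 0.0
t 10.55 pos [0.4702 0.0744 0.1424] F [-0.1 -0.3  0.7] w 87.1 grip 0.0 q [-0.08  0.46  1.88  0.    0.8   0.17]
pick wide now [-188.1  131.    16.2] roll -0.002 after roll [-188.3  130.7   16.2]
```

```bash
python3 -m crank '[[1,-20,14,0,0],[1,-30,21,0,0],[1,-33,23,0,0],[1,-33,23,0,0],[1,-33,23,0,0]]' >/dev/null
python3 -m crank '[[1,-25,17,8,0],[1,-14,10,8,0],[1,0,0,0,0],[1,0,0,0,0],[1,0,0,0,0]]' >/dev/null
python3 go.py pick wide 0
```

```text
t 11.38 pos [ 0.5488 -0.1386  0.1254] F [0.6 0.1 0.1] w 87.1 grip 0.0 q [-0.45  0.58  1.67  0.    0.9  -0.19]
pick wide now [-1.6  1.8 79.1] roll 0.0 after roll [-1.6  1.8 79.1]
```

```bash
python3 -m crank '[[1,-1.6,1.5,20,0],[1,0,0,25,0],[1,0,0,20,0],[1,0,0,14,0],[1,0,0,0,0]]' >/dev/null
python3 -m crank '[[1,0,0,0,0],[0.3,0,0,0,0],[-0.1,0,0,0,0],[-0.4,0,0,0,0],[-1,0,0,0,0]]' 20
python3 go.py pick wide 0
python3 -m crank '[[-1,0,0,0,0],[-1,0,0,0,0],[-1,0,0,0,0],[-1,0,0,0,0],[-1,0,0,0,0]]'
python3 go.py pick wide 0
```

```text
time: 12.22
eef_pos: [0.5519, -0.1424, 0.0481]
ee_rot: [2.482, 1.924, 0.001]
contact_force: [-0.1, -0.3, 0.3]
gripper_width: 0.783
grip_force: 0.0
t 12.22 pos [ 0.5519 -0.1424  0.0481] F [-0.1 -0.3  0.3] w 68.1 grip 0.0 q [-0.45  0.71  1.7   0.    0.73 -0.2 ]
pick wide now [ 1.4 -2.3  1.7] roll -0.0 after roll [ 1.4 -2.3  1.7]
time: 12.63
eef_pos: [0.5513, -0.1424, 0.0471]
ee_rot: [-2.483, -1.925, 0.0]
contact_force: [0.3, -0.3, 1.8]
gripper_width: 0.497
grip_force: 20.0
t 12.63 pos [ 0.5513 -0.1424  0.0471] F [ 0.3 -0.3  1.8] w 43.2 grip 20.0 q [-0.45  0.71  1.7  -0.    0.73 -0.2 ]
pick wide now [ 1.5 -1.8  0.8] roll -0.001 after roll [ 1.5 -1.8  0.8]
```

```bash
python3 -m crank '[[-1,0,0,-10,0],[-1,0,0,-20,0],[-1,0,0,-25,0],[-1,0,0,-25,0],[-1,0,0,-20,0]]' >/dev/null
python3 -m crank '[[-1,0,0,0,-0.05],[-1,0,0,0,-0.05],[-1,0,0,0,-0.05],[-1,0,0,0,-0.05],[-1,0,0,0,0]]'|grep -E "width|contact|grip"
python3 go.py place wide 0.1
```

```text
contact_force: [0.6, -0.0, -1.1]
gripper_width: 0.497
grip_force: 20.0
t 13.47 pos [ 0.5513 -0.1423  0.1477] F [ 0.6 -0.  -1.1] w 43.2 grip 20.0 q [-0.45  0.55  1.65  0.    0.94 -0.4 ]
place wide now [283.4 -91.2   4.3] roll -0.002 after roll [283.6 -90.5   4.3]
```

```bash
python3 -m crank '[[-1,18,-6,0,0],[-1,28,-9,0,0],[-1,33,-11,0,0],[-1,33,-11,0,0],[-1,33,-11,0,0]]' >/dev/null
python3 -m crank '[[-1,33,-11,0,0],[-1,33,-10,0,0],[-1,33,-10,0,0],[-1,25,-8,0,0],[-1,14,-4,0,0]]' >/dev/null
python3 -m crank '[[-1,0,0,0,0],[-1,0,0,0,0],[-1,0,0,0,0],[-1,0,0,0,0],[-1,0,0,0,0]]' >/dev/null
python3 go.py place wide 0
```

```text
t 14.72 pos [0.4757 0.144  0.1471] F [-0.6 -0.3 -0.7] w 43.3 grip 20.0 q [ 0.07  0.47  1.83 -0.    0.84  0.12]
place wide now [  1.4  -1.1 103.8] roll -0.005 after roll [  1.4  -1.1 103.8]
```

```bash
python3 -m crank '[[-1,1.4,-1,15,0],[-1,0,0,25,0],[-1,0,0,25,0],[-1,0,0,20,0],[-1,0,0,10,0]]' >/dev/null
python3 -m crank '[[-1,0,0,3,0],[-1,0,0,2,0],[-1,0,0,0,0],[-1,0,0,0,0],[-1,0,0,0,0]]' >/dev/null
python3 go.py place wide 0
```

```text
t 15.55 pos [0.4751 0.1465 0.048 ] F [-0.2  0.3 -0.4] w 43.0 grip 20.0 q [0.07 0.65 1.89 0.   0.6  0.13]
place wide now [-1.1 -0.3  4.7] roll -0.003 after roll [-1.1 -0.3  4.7]
```

```bash
python3 -m crank '[[-1,-1,0,1,0],[-1,0,0,1,0],[-1,0,0,1,0],[-1,0,0,0,0],[-1,0,0,0,0]]' | grep -E "eef|contact"
python3 -m crank '[[-1,0,0,0.5,0],[-1,0,0,0.5,0],[-1,0,0,0,0],[-1,0,0,0,0],[-1,0,0,0,0]]' | grep -E "eef|contact"
```

```text
eef_pos: [0.4743, 0.1455, 0.0441]
contact_force: [-0.5, -0.7, -0.0]
eef_pos: [0.4743, 0.1456, 0.0439]
contact_force: [-1.4, -0.1, 7.5]
```

Contact at the expected height, so I'll release, check with the camera, and go for the neck.

```bash
python3 -m crank '[[0.05,0,0,0,0],[0.1,0,0,0,0],[0.3,0,0,0,0],[0.6,0,0,0,0],[1,0,0,0,0]]' >/dev/null
python3 -m crank '[[1,0,0,0,0],[1,0,0,0,0],[1,0,0,-20,0],[1,0,0,-30,0],[1,0,0,-40,0]]' >/dev/null
python3 -m crank '[[1,0,0,0,0.05],[1,0,0,0,0.05],[1,0,0,0,0.05],[1,0,0,0,0.05],[1,0,0,0,0]]' | grep width
python3 go.py pick neck 0.12
```

```text
gripper_width: 0.999
t 17.63 pos [0.4741 0.1455 0.1332] F [ 0.2  0.1 -0.2] w 86.9 grip 0.0 q [0.07 0.49 1.84 0.   0.81 0.32]
pick neck now [-328.7  146.8  -13.1] roll -0.002 after roll [-328.9  146.3  -13.1]
```

```bash
python3 -m crank '[[1,-19,8,-13,0],[1,-30,13,0,0],[1,-35,16,0,0],[1,-35,16,0,0],[1,-35,16,0,0]]' >/dev/null
python3 -m crank '[[1,-35,16,0,0],[1,-35,16,0,0],[1,-35,16,0,0],[1,-35,15,0,0],[1,-22,10,0,0]]' >/dev/null
python3 -m crank '[[1,-13,5,0,0],[1,0,0,0,0],[1,0,0,0,0],[1,0,0,0,0],[1,0,0,0,0]]' >/dev/null
python3 go.py pick neck 0
python3 - <<'E'
from fit import *
from go import W,C
s=env.snapshot("side"); cv2.imwrite("pics/s2.png",cv2.resize(s["color"][130:400,130:400],(590,590),interpolation=2))
for l,x in(("dome",W["dome"]),("wide",W["wide"])):
    for n in("side",):
        for r in env.regions_of(l+"_mid",n): print(l,round(r["conf"],2),fit(l,[(s,r["pixels"].astype(np.float32))],np.array(x),.004))
E
```

```text
t 18.88 pos [ 0.5338 -0.2075  0.1459] F [ 0.5 -0.2  0.7] w 86.8 grip 0.0 q [-0.57  0.56  1.64  0.    0.95 -0.32]
pick neck now [ -2.    0.9 119.6] roll 0.002 after roll [ -2.    0.9 119.6]
wide 0.68 (array([0.4656603 , 0.16756115]), np.float64(-0.3727121353149414))
```

View pics/s2.png

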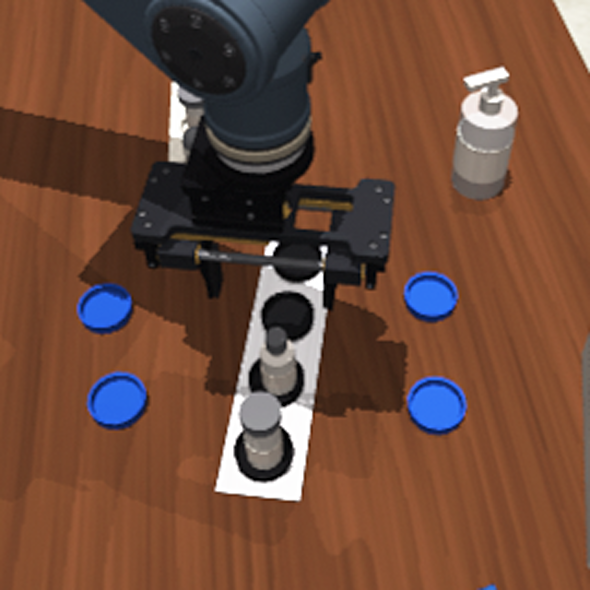

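The neck (277,360) and tall (262,430) still stand in their cups, and the gripper is right over the neck. The arm hides the rack. I'll pick the neck now.

```bash
python3 -m crank '[[1,-1,0.5,20,0],[1,0,0,25,0],[1,0,0,25,0],[1,0,0,20,0],[1,0,0,15,0]]' >/dev/null
python3 -m crank '[[1,0,0,10,0],[1,0,0,4,0],[1,0,0,0,0],[1,0,0,0,0],[1,0,0,0,0]]' >/dev/null
python3 go.py pick neck 0
python3 -m crank '[[-0.1,0,0,0,0],[-0.3,0,0,0,0],[-0.6,0,0,0,0],[-1,0,0,0,0],[-1,0,0,0,0]]' 15 >/dev/null
python3 -m crank '[[-1,0,0,0,0],[-1,0,0,0,0],[-1,0,0,0,0],[-1,0,0,0,0],[-1,0,0,0,0]]' >/dev/null
python3 go.py pick neck 0
```

```text
t 19.87 pos [ 0.5355 -0.2112  0.0281] F [-0.8  0.  -0.3] w 87.2 grip 0.0 q [-0.57  0.75  1.7   0.    0.7  -0.32]
pick neck now [ 1.3 -1.9  1.8] roll -0.0 after roll [ 1.3 -1.9  1.8]
t 20.7 pos [ 0.5347 -0.2108  0.027 ] F [-0.4 -0.9  0.7] w 31.8 grip 15.0 q [-0.57  0.75  1.7  -0.    0.7  -0.32]
pick neck now [ 1.1 -1.   0.7] roll -0.001 after roll [ 1.1 -1.   0.7]
```

```bash
python3 -m crank '[[-1,0,0,-10,0],[-1,0,0,-20,0],[-1,0,0,-25,0],[-1,0,0,-25,0],[-1,0,0,-20,0]]' >/dev/null
python3 -m crank '[[-1,0,0,0,-0.05],[-1,0,0,0,-0.05],[-1,0,0,0,-0.05],[-1,0,0,0,-0.05],[-1,0,0,0,0]]'|grep -E "width|contact|grip"
python3 go.py place neck 0.1
```

```text
contact_force: [-0.1, -0.1, -0.8]
gripper_width: 0.363
grip_force: 15.0
t 21.53 pos [ 0.5347 -0.2108  0.1278] F [-0.1 -0.1 -0.8] w 31.6 grip 15.0 q [-0.57  0.59  1.65 -0.    0.91 -0.52]
place neck now [424.8 -78.2   4.3] roll -0.002 after roll [425.  -77.3   4.3]
```

```bash
python3 -m crank '[[-1,18,-3,0,0],[-1,28,-5,0,0],[-1,34,-6,0,0],[-1,34,-6,0,0],[-1,34,-6,0,0]]' >/dev/null
python3 -m crank '[[-1,34,-6,0,0],[-1,34,-6,0,0],[-1,34,-6,0,0],[-1,34,-7,0,0],[-1,34,-7,0,0]]' >/dev/null
python3 -m crank '[[-1,34,-7,0,0],[-1,34,-6,0,0],[-1,25,-4,0,0],[-1,14,-2,0,0],[-1,0,0,0,0]]' >/dev/null
python3 -m crank '[[-1,0,0,0,0],[-1,0,0,0,0],[-1,0,0,0,0],[-1,0,0,0,0],[-1,0,0,0,0]]' >/dev/null
python3 go.py place neck 0
```

```text
t 23.2 pos [0.4802 0.2166 0.1271] F [ 0.1  0.4 -0.4] w 31.4 grip 15.0 q [ 0.21  0.54  1.77 -0.    0.84  0.27]
place neck now [  0.7  -1.9 103.8] roll -0.005 after roll [  0.7  -1.9 103.8]
```

```bash
python3 -m crank '[[-1,0.3,-1.5,15,0],[-1,0,0,25,0],[-1,0,0,25,0],[-1,0,0,20,0],[-1,0,0,10,0]]' >/dev/null
python3 -m crank '[[-1,0,0,3,0],[-1,0,0,2,0],[-1,0,0,0,0],[-1,0,0,0,0],[-1,0,0,0,0]]' >/dev/null
python3 -m crank '[[-1,0,0,1,0],[-1,0,0,1,0],[-1,0,0,0,0],[-1,0,0,0,0],[-1,0,0,0,0]]' >/dev/null
python3 go.py place neck 0
```

```text
t 24.45 pos [0.4785 0.2179 0.0251] F [-0.2  0.4 -1. ] w 31.7 grip 15.0 q [ 0.21  0.72  1.82 -0.    0.6   0.27]
place neck now [-0.6 -0.1  1.8] roll -0.003 after roll [-0.6 -0.1  1.8]
```

```bash
python3 -m crank '[[-1,0,0,0.5,0],[-1,0,0,0.5,0],[-1,0,0,0,0],[-1,0,0,0,0],[-1,0,0,0,0]]' | grep -E "eef|contact"
python3 -m crank '[[-1,0,0,0.5,0],[-1,0,0,0.5,0],[-1,0,0,0,0],[-1,0,0,0,0],[-1,0,0,0,0]]' | grep -E "eef|contact"
```

```text
eef_pos: [0.4784, 0.2179, 0.024]
contact_force: [0.6, -0.1, -0.4]
eef_pos: [0.4785, 0.2179, 0.0239]
contact_force: [-2.2, -1.2, 6.7]
```

```bash
python3 -m crank '[[-0.2,0,0,0,0],[-0.1,0,0,0,0],[0.1,0,0,0,0],[0.5,0,0,0,0],[1,0,0,0,0]]' >/dev/null
python3 -m crank '[[1,0,0,0,0],[1,0,0,0,0],[1,0,0,-20,0],[1,0,0,-30,0],[1,0,0,-40,0]]' >/dev/null
python3 -m crank '[[1,0,0,-30,0.05],[1,0,0,0,0.05],[1,0,0,0,0.05],[1,0,0,0,0.05],[1,0,0,0,0]]' | grep width
python3 go.py pick tall 0.08
```

```text
gripper_width: 0.997
t 26.53 pos [0.4784 0.2179 0.1434] F [ 0.8 -0.6 -0.5] w 86.7 grip 0.0 q [0.21 0.51 1.76 0.   0.87 0.47]
pick tall now [-473.6  159.6    4. ] roll -0.001 after roll [-473.8  158.9    4. ]
```

```bash
python3 -m crank '[[1,-19,6,0,0],[1,-29,10,0,0],[1,-35,12,0,0],[1,-35,12,0,0],[1,-35,12,0,0]]' >/dev/null
python3 -m crank '[[1,-35,12,0,0],[1,-35,12,0,0],[1,-35,12,0,0],[1,-35,12,0,0],[1,-35,12,0,0]]' >/dev/null
python3 -m crank '[[1,-35,12,0,0],[1,-35,12,0,0],[1,-35,11,0,0],[1,-25,8,0,0],[1,-15,4,0,0]]' >/dev/null
python3 -m crank '[[1,0,0,0,0],[1,0,0,0,0],[1,0,0,0,0],[1,0,0,0,0],[1,0,0,0,0]]' >/dev/null
python3 go.py pick tall 0
```

```text
t 28.2 pos [ 0.5144 -0.2778  0.143 ] F [0.1 0.3 0.1] w 87.0 grip 0.0 q [-0.69  0.58  1.61  0.    0.96 -0.44]
pick tall now [-2.6  0.9 83.7] roll 0.002 after roll [-2.6  0.9 83.7]
```

```bash
python3 -m crank '[[1,-1.5,0,20,0],[1,0,0,25,0],[1,0,0,20,0],[1,0,0,14,0],[1,0,0,4,0]]' >/dev/null
python3 -m crank '[[1,0,0,0,0],[0.3,0,0,0,0],[-0.1,0,0,0,0],[-0.4,0,0,0,0],[-1,0,0,0,0]]' 20 >/dev/null
python3 go.py pick tall 0
python3 -m crank '[[-1,0,0,0,0],[-1,0,0,0,0],[-1,0,0,0,0],[-1,0,0,0,0],[-1,0,0,0,0]]' >/dev/null
python3 -m crank '[[-1,0,0,0,0],[-1,0,0,0,0],[-1,0,0,0,0],[-1,0,0,0,0],[-1,0,0,0,0]]' >/dev/null
python3 go.py pick tall 0
```

```text
t 29.03 pos [ 0.5147 -0.2816  0.0611] F [ 0.4 -0.6  0. ] w 67.9 grip 0.0 q [-0.69  0.7   1.66  0.    0.78 -0.44]
pick tall now [ 1.  -0.5  1.8] roll -0.001 after roll [ 1.  -0.5  1.8]
t 29.87 pos [ 0.5141 -0.2812  0.0601] F [ 1.  -0.5  0.2] w 35.1 grip 20.0 q [-0.69  0.7   1.66 -0.    0.78 -0.44]
pick tall now [0.8 0.2 0.8] roll -0.001 after roll [0.8 0.2 0.8]
```

```bash
python3 -m crank '[[-1,0,0,-10,0],[-1,0,0,-20,0],[-1,0,0,-25,0],[-1,0,0,-25,0],[-1,0,0,-20,0]]' >/dev/null
python3 -m crank '[[-1,0,0,-10,-0.05],[-1,0,0,0,-0.05],[-1,0,0,0,-0.05],[-1,0,0,0,-0.05],[-1,0,0,0,0]]'|grep -E "width|contact|grip"
python3 go.py place tall 0.11
python3 - <<'E'
from h import *
s=env.snapshot("side"); cv2.imwrite("pics/s3.png",cv2.resize(s["color"][90:360,130:400],(590,590),interpolation=2))
E
```

```text
contact_force: [-0.4, 0.5, -2.3]
gripper_width: 0.401
grip_force: 20.0
t 30.7 pos [ 0.5141 -0.2811  0.1708] F [-0.4  0.5 -2.3] w 34.9 grip 20.0 q [-0.69  0.54  1.58  0.    1.02 -0.64]
place tall now [568.  -61.4   4.3] roll -0.002 after roll [568.2 -60.1   4.3]
```

View pics/s3.png

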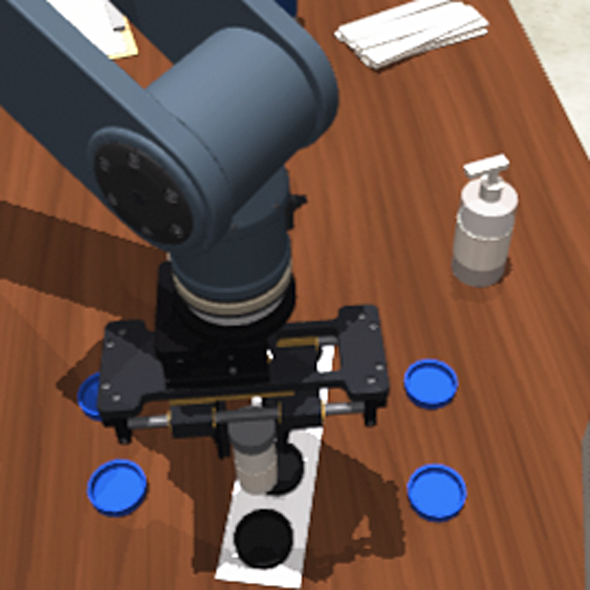

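The tall container is held upright by its cap (255,455), and its cup is empty (263,538). I'll carry it to the leftmost well.

```bash
python3 -m crank '[[-1,18,-2,0,0],[-1,28,-3,0,0],[-1,34,-3,0,0],[-1,34,-4,0,0],[-1,34,-4,0,0]]' >/dev/null
python3 -m crank '[[-1,34,-4,0,0],[-1,34,-4,0,0],[-1,34,-4,0,0],[-1,34,-4,0,0],[-1,34,-3,0,0]]' >/dev/null
python3 -m crank '[[-1,34,-4,0,0],[-1,34,-4,0,0],[-1,34,-4,0,0],[-1,34,-3,0,0],[-1,34,-3,0,0]]' >/dev/null
python3 -m crank '[[-1,34,-4,0,0],[-1,28,-2,0,0],[-1,18,-1,0,0],[-1,10,0,0,0],[-1,0,0,0,0]]' >/dev/null
python3 -m crank '[[-1,0,0,0,0],[-1,0,0,0,0],[-1,0,0,0,0],[-1,0,0,0,0],[-1,0,0,0,0]]' >/dev/null
python3 go.py place tall 0
```

```text
t 32.83 pos [0.4845 0.2981 0.1701] F [-0.2 -0.4  0. ] w 35.3 grip 20.0 q [ 0.36  0.52  1.63 -0.    0.99  0.41]
place tall now [ -8.9  -2.2 113.8] roll -0.005 after roll [ -8.9  -2.2 113.8]
```

```bash
python3 -m crank '[[-1,-8.5,-2,15,0],[-1,0,0,25,0],[-1,0,0,25,0],[-1,0,0,20,0],[-1,0,0,15,0]]' >/dev/null
python3 -m crank '[[-1,0,0,6,0],[-1,0,0,3,0],[-1,0,0,1,0],[-1,0,0,0,0],[-1,0,0,0,0]]' >/dev/null
python3 go.py place tall 0
```

```text
t 33.67 pos [0.4826 0.291  0.0611] F [-0.1 -0.6 -0.2] w 35.4 grip 20.0 q [0.34 0.68 1.72 0.   0.74 0.4 ]
place tall now [-1.7 -0.7  4.8] roll -0.003 after roll [-1.7 -0.8  4.8]
```

```bash
python3 -m crank '[[-1,-1,0,1,0],[-1,0,0,1,0],[-1,0,0,0.5,0],[-1,0,0,0,0],[-1,0,0,0,0]]' | grep -E "eef|contact"
python3 -m crank '[[-1,0,0,0.5,0],[-1,0,0,0.5,0],[-1,0,0,0,0],[-1,0,0,0,0],[-1,0,0,0,0]]' | grep -E "eef|contact"
```

```text
eef_pos: [0.4818, 0.2898, 0.0577]
contact_force: [0.0, 0.8, -1.3]
eef_pos: [0.4819, 0.2898, 0.057]
contact_force: [-1.5, -0.2, 4.7]
```

Contact at the expected height. I'll release, retreat clear of the views, and check.

```bash
python3 -m crank '[[-0.1,0,0,0,0],[0,0,0,0,0],[0.2,0,0,0,0],[0.5,0,0,0,0],[1,0,0,0,0]]' >/dev/null
python3 -m crank '[[1,0,0,0,0],[1,0,0,0,0],[1,0,0,-20,0],[1,0,0,-35,0],[1,0,0,-40,0]]' >/dev/null
python3 -m crank '[[1,0,0,-30,0],[1,30,0,0,0],[1,40,0,0,0],[1,40,0,0,0],[1,40,0,0,0]]' >/dev/null
python3 -m crank '[[1,40,0,0,0],[1,40,0,0,0],[1,20,0,0,0],[1,0,0,0,0],[1,0,0,0,0]]'
python3 - <<'E'
from fit import *
from go import W
a=[];c=np.array([.4765,.1814]);th=np.radians(87.2);ux=np.array([np.sin(th),-np.cos(th)]);uy=np.array([np.cos(th),np.sin(th)])
for n in("top","side"):
    s=env.snapshot(n); u=proj(s,np.array([*c,.04])).astype(int); i=s["color"][max(0,u[1]-75):u[1]+75,u[0]-100:u[0]+100]; a.append(cv2.resize(i,(400,300),interpolation=2))
    for l in W:
        for r in env.regions_of(l+"_mid",n)[:2]:
            x,v=fit(l,[(s,r["pixels"].astype(np.float32))],ray(s,r["location"],.04)[:2],.004); d=x-c
            print(n,l,round(r["conf"],2),"rack xy",round(d@ux*1e3,1),round(d@uy*1e3,1),"IoU",round(-v,2))
cv2.imwrite("pics/end.png",np.hstack(a))
E
```

```text
time: 36.17
eef_pos: [0.4939, 0.5401, 0.1806]
ee_rot: [2.276, 2.165, -0.002]
contact_force: [0.5, -1.0, -0.9]
gripper_width: 1.003
grip_force: 0.0
top dome 0.71 rack xy 0.7 -108.4 IoU 0.92
top wide 0.53 rack xy -1.1 -34.5 IoU 0.94
top wide 0.47 rack xy 333.8 -147.1 IoU 0.43
top neck 0.78 rack xy 1.9 39.0 IoU 0.93
top tall 0.69 rack xy 0.6 108.4 IoU 0.91
side dome 0.53 rack xy -1.4 -103.9 IoU 0.89
side wide 0.88 rack xy -2.5 -33.1 IoU 0.86
side wide 0.34 rack xy 1.1 -111.1 IoU 0.71
side neck 0.73 rack xy -0.9 63.0 IoU 0.59
side tall 0.54 rack xy -0.2 117.8 IoU 0.64
```

View pics/end.png

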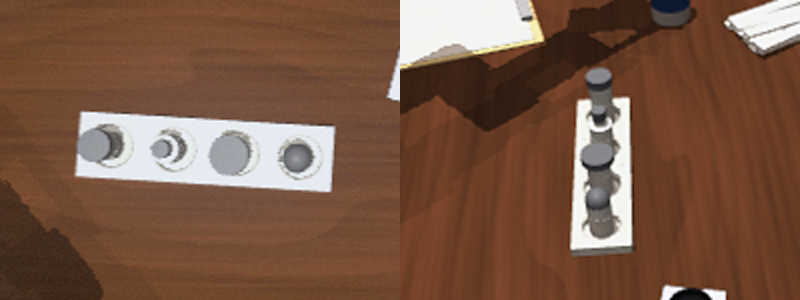

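All four stand upright in their wells. From left to right in the top view they are tall (97,145), neck (165,149), wide (232,153) and dome (298,157), the reverse of the tray order. I'm handing in.

```bash
python3 -c "
from bench import env
print(env.hand_in())"
```

```text
the job is handed in; nothing more can be done
None
```

The job is handed in at about 36 s of the 99 s limit: tall, neck, wide and dome (left to right) stand upright in the rack wells, the reverse of their tray order, and the sanitiser bottle was not touched; the hand-in returned no verdict.

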